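# Dock the board carriage past its spring catch

### The arm

A 7-joint arm with a two-finger parallel gripper is mounted at the origin on the work surface. World frame = base frame: x ahead of the robot, y to its left, z up, the work surface at z = 0. Lengths are in m, angles in rad, forces in N, time in s.
With the tool pointing down it reaches from about 0.425 to 0.925 m from the base axis. Payload 6.8 kg.
Tool frame: the origin (TCP) lies at the very end of the fingers, on their centre line; the grasp point (between the pads) lies 19 mm behind it; z points along the fingers, x is the direction in which the jaws open and shut, and the axes are right-handed (so a half turn about z gives the same grasp; the last joint's range is limited). The gripper opens to 85 mm and grips with 20 to 120 N. Pads are 22 mm wide; open, the fingers measure 114 mm over their backs; the gripper's body (76 mm by 85 mm) begins 54 mm behind the grasp point. The pads swing forward as they close: fully open they stand 13 mm farther back than shut.
Start: joints at [1.241, 0.477, 0.022, 1.555, -0.011, 1.109, -0.083], TCP at [0.148, -0.658, 0.231] pointing down, gripper open.
Joint ranges: [-2.96, 2.96], [-0.34, 2.1], [-1.41, 1.46], [0.24, 2.44], [-1.37, 4.51], [0.17, 1.92], [-2.96, 2.96]. Speed limits (rad/s): [2.39, 2.39, 3.14, 3.14, 3.14, 3.14, 3.14].

### API

Orientations are given as a rotation vector (axis times angle).
In Python, from bench import r gives the robot as it stands. The module is installed in compiled form; this text tells all that it offers.
- The arm moves only by the tool carry_out, never from a script. Its argument "plan" is a list of rows, each a list of 3 entries, a list of its own where there are three numbers: the shift along the world's x, y, z each as a share of 800 mm, from -1 to 1, then the turn about the world's z as a share of 180 degrees, from -1 to 1, then the opening, from -1 (shut) to 1 (fully open). A call has 1 to 10 rows; each row shifts and turns the pose as measured when the row begins; what a row does not reach is not made up. A row lasts 1/8 s, in which the tool goes at most 62.5 mm and 10.7 degrees, less where a joint would pass 70% of its speed; a pose out of reach is approached as far as the arm can. A call with a number of a shift or a turn outside -1 to 1 is refused whole. A call with a gripper value outside its range is refused whole. The fingers move at their own pace and stop on an object; "grip_force" is the grip in N (left out, the last holds). Time passes only in rows, so rows that do not move let the fingers close. It gives the time, the measured TCP pose, the force and the opening at its end, in the units of the state.
- r.get_obs(): the state, without advancing time (a new reading comes with each control period).
- r.grab_frame(name): name is "side" or "top"; returns a dict with "pixels" (400x640x3 uint8, blue, green, red), "intrinsics" (3x3 intrinsics, pixels), "xyz" and "attitude" of the camera in the world. Camera axes: x right, y up, looking along -z (the intrinsics and any distortion apply to the point x, -y, -z); pixel columns grow to the right and rows downward; lengths in m; the calibration is good to about 2 mm. A picture is of the moment at which its call begins. There is no depth.
- r.job_done(): hands the job in, once; it reports no verdict.
The state is a dict: "time_s": time; "joints": joint angles; "joint_velocities": joint speeds; "effort": joint torques, N m; "tool_pos": TCP position; "ee_rot": TCP orientation; "wrist_force": force on the tool from outside, world axes, zero at the start; "torque": the same for the moment, N m; "gripper_width": finger opening in m.
Only numpy, scipy, OpenCV 4.12 (cv2) and the standard library are available. Lean on these libraries where they do the work, as an engineer would, in place of code of your own. Each camera call takes 0.05 s, during which the arm holds its last target.

### The job

Press the spring release bar down in the docking track behind the board carriage, and keep it fully down while you push the carriage over the catch pins until it is home against the end block. Then let the bar spring up, so that its pins lock the carriage in, and move away. Press and push gently with shut fingers: do not grip, lift or ram the carriage, and leave the other things on the bench alone.

Things in the scene. Friction and masses are not known exactly. Their poses are not given: they have to be found in the camera images.
- fixture: Docking track fixed to the bench: straight channel 280 mm long. Origin mid-track on the bench surface; y = -140 to +140 mm along it, +y the sliding direction, towards the black end block; x across; z up. Side walls: outer faces x = +-62 mm, 36 mm tall; thin lips over the carriage's edges at height 32 to 36 mm leave 90 mm free (x = +-45). A small board lies behind the end block.
- end_face (a point): Middle of the end block's face, where the carriage's nose stops: x = 0, y = +129 mm in the track's frame, 30 mm above the bench. The block is 124 mm wide, 44 mm tall.
- carriage: Loose board carriage, about 0.4 kg: aluminium plate 99 (x) x 80 (y) x 6 mm with a circuit board and a rear upright plate; axes as the track's. Origin at its underside's centre, sliding 24 mm above the bench; rear face at its y = -40, nose at +40 mm. In the track's frame: starts at y = -35 to -8, raised pins stop it at -5, past the pins from +85, home (on the end block) +89 mm. Slides with a few N.
- carriage_push (a point): Centre of the rear upright plate's back face, the place to push: the plate is 84 mm wide, 30 to 52 mm above the bench; this point is 41 mm above the bench and 40 mm behind the carriage's origin. Nothing on the carriage is higher than 52 mm.
- release_bar (a joint): How far the spring release bar is pressed down, in m: 0 up (start), 0.011 fully down at a firm stop. Bar and catch pins are one rigid part moving straight down; about 4 N starts it, 9 N holds it fully down, and it springs back. Flat steel bar, x = -15 to +15, y = -125 to +50 mm in the track's frame, passing beneath the carriage; top 20 mm above the bench when up, 9 mm when fully down.
- bar_tail (a point): Top of the bar's rear end, on its centre line: x = 0, y = -125 mm in the track's frame, 20 mm above the bench when up; moves down with the bar. From here forward to the carriage's rear face (50 to 77 mm at the start) the bar lies open to be pressed.
- catch_pins (a point): Midway between the tops of the two square catch pins (10 x 10 mm, at x = +-33, y = +40 mm in the track's frame); 31 mm above the bench when up; moves down with the bar. 56 mm free between the pins: shut fingers sliding along the bar fit between them. They clear the carriage's underside once the bar is down more than 7 mm; keep it down more than 8.
- heatsink: a loose finned aluminium heat sink, 40 x 40 x 28 mm; origin at the centre of its underside. To be left alone.
- capacitor: a loose black upright cylinder (capacitor), 25 mm across, 45 mm tall; origin at the centre of its underside. To be left alone.
- screwdriver: a loose screwdriver, 150 mm long, lying on the bench. To be left alone.
- logic_pod: a loose flat black instrument pod, 62 x 95 x 22 mm; origin at the centre of its underside. To be left alone.
- screw_jar: a loose clear jar, 50 mm across, 60 mm tall. To be left alone.
- mouse: a loose computer mouse, 100 x 58 x 32 mm. To be left alone.
- spool: a loose grey spool, 60 mm across, 40 mm tall. To be left alone.

How it is judged:
By the outcome, as a careful person would: the job done as asked, in the order asked, and still so for the second after the job is handed in, with the robot touching nothing.
It also fails if it takes over 38 s, if anything falls off the work surface, if the arm or the gripper's body presses on something with over 40 N, if the wrist force passes 120 N, or if a joint passes its speed limit or range.

## Working session

There is one attempt and no reset: what is moved stays moved. The work goes in short steps, Python scripts to look and compute and a tool call to move; the robot and the scene stay as the last step left them, time stands still between calls to the robot, and variables do not carry over. Pictures are saved under pics/ and viewed, and the job is handed in when it is done.

Besides the shell and the picture viewer there is one more tool, called after "Request:" as a command line: name --argument value ..., lists and objects as JSON in quotes. carry_out: Moves the arm, as the interface text tells. Shift numbers are shares of 800 mm and turn numbers shares of 180 degrees, none past 1 either way. Its arguments: {"type":"object","properties":{"plan":{"type":"array"},"grip_force":{"type":"number"}},"required":["plan"]}

```bash
mkdir -p pics
cat > h.py <<'E'
import numpy as np, cv2
from scipy.spatial.transform import Rotation as R
E
python3 - <<'E'
from bench import r
import cv2, pickle
o=r.get_obs(); print({k:o[k] for k in o if k in('time_s','tool_pos','ee_rot','wrist_force','gripper_width')})
D={}
for n in('top','side'):
    f=r.grab_frame(n); D[n]=f; cv2.imwrite(f'pics/{n}0.png',f['pixels']); print(n,f['intrinsics'],f['xyz'],f['attitude'],[k for k in f])
pickle.dump(D,open('f0.pkl','wb'))
E
```

```text
{'time_s': 0.0, 'tool_pos': array([ 0.14836985, -0.65786807,  0.23032251]), 'ee_rot': array([-2.45285906e+00,  1.96121603e+00,  2.37276182e-03]), 'wrist_force': array([-0.54122877,  0.61610082,  0.31477976]), 'gripper_width': 0.08509313768293254}
top [[409.30855871   0.         319.72346757]
 [  0.         409.30855871 197.42472314]
 [  0.           0.           1.        ]] [ 0.46403353 -0.03157709  1.42097258] [ 0.06803137 -0.06306994 -1.55387323] ['pixels', 'intrinsics', 'xyz', 'attitude']
side [[422.4591392    0.         312.79950407]
 [  0.         422.4591392  202.21655371]
 [  0.           0.           1.        ]] [0.33684377 0.80015215 0.76400539] [ 0.18185866 -1.23855993 -2.63539919] ['pixels', 'intrinsics', 'xyz', 'attitude']
```

View pics/top0.png

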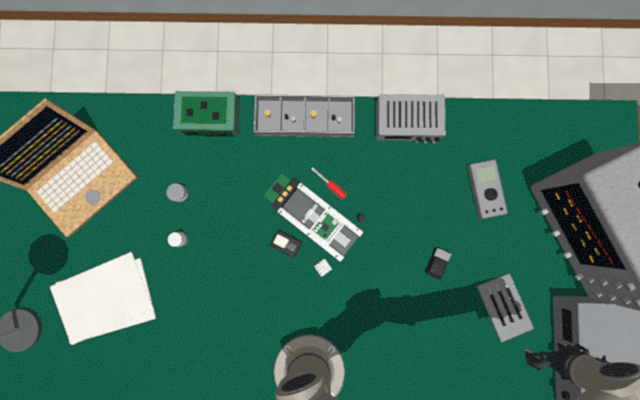

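View pics/side0.png

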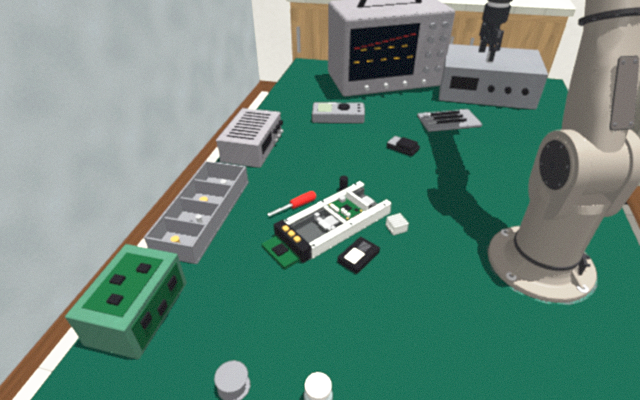

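The top view has the track centred near (318,222), with the black end block at upper left (285,192) and the rear at (348,248). The side view agrees, with the end block at (293,238). I'll zoom in on both.

Run:
```python
import pickle,cv2
D=pickle.load(open('f0.pkl','rb'))
t=D['top']['pixels'][165:285,255:395]; cv2.imwrite('pics/topz.png',cv2.resize(t,None,fx=5,fy=5,interpolation=cv2.INTER_CUBIC)[:600])
t=D['side']['pixels'][170:280,255:410]; cv2.imwrite('pics/sidez.png',cv2.resize(t,None,fx=5,fy=5,interpolation=cv2.INTER_CUBIC))
```

```text
(no output)
```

View pics/topz.png

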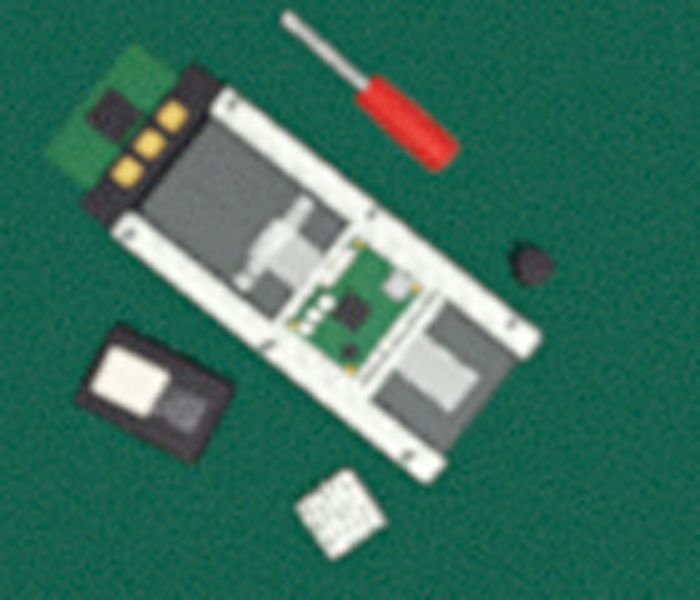

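View pics/sidez.png

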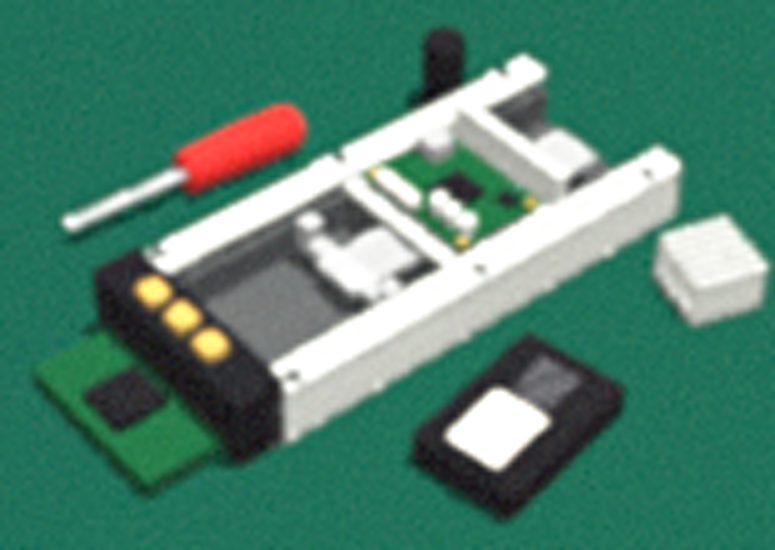

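```bash
cat > h.py <<'E'
import numpy as np, cv2, pickle
from scipy.spatial.transform import Rotation as R
from scipy.optimize import least_squares
def proj(f,P):
    c=R.from_rotvec(f['attitude']).as_matrix().T@(np.atleast_2d(P)-f['xyz']).T
    K=f['intrinsics']; q=K@np.array([c[0],-c[1],-c[2]]); return (q[:2]/q[2]).T
def T(p,P):  # track->world
    c,s=np.cos(p[2]),np.sin(p[2]); P=np.atleast_2d(P).astype(float)
    return np.c_[p[0]+c*P[:,0]-s*P[:,1],p[1]+s*P[:,0]+c*P[:,1],P[:,2]]
E
python3 - <<'E'
from h import *
D=pickle.load(open('f0.pkl','rb'))
def zt(u,v): return ((u+.5)/5-.5+255,(v+.5)/5-.5+165)
def zs(u,v): return ((u+.5)/5-.5+255,(v+.5)/5-.5+170)
# (view,pixel, fn(p)->track pt mm)
obs=[('top',zt(543,335),lambda y,c:(62,-140,36)),('top',zt(430,484),lambda y,c:(-62,-140,36)),
('top',zt(194,65),lambda y,c:(62,y,44)),('top',zt(81,203),lambda y,c:(-62,y,44)),
('top',zt(442,291),lambda y,c:(42,c-40,52)),('top',zt(368,393),lambda y,c:(-42,c-40,52)),
('side',zs(682,165),lambda y,c:(-62,-140,36)),('side',zs(548,70),lambda y,c:(45,-140,36)),('side',zs(657,146),lambda y,c:(-45,-140,36)),
('side',zs(98,268),lambda y,c:(62,y,44)),('side',zs(237,405),lambda y,c:(-62,y,44)),]
def res(p,full=False):
    out=[]
    for v,px,fn in obs:
        P=np.array(fn(p[3]*1000,p[4]*1000))/1000
        out.append(proj(D[v],T(p[:3],P))[0]-np.array(px))
    return np.array(out) if full else np.ravel(out)
s=least_squares(res,[.5,0,.8,.15,-.02],loss='soft_l1')
print(s.x,np.degrees(s.x[2])); print(res(s.x,True).round(2))
p=s.x[:3]; pickle.dump(s.x,open('pose.pkl','wb'))
for n,P in dict(end=(0,129,30),tail=(0,-125,20),push=(0,s.x[4]*1e3-40,41),c=(0,s.x[4]*1e3,24)).items(): 
    w=T(p,np.array(P)/1e3)[0]; print(n,w.round(4),np.hypot(*w[:2]).round(3))
# overlay
for v,(x0,y0,x1,y1) in dict(top=(255,165,395,285),side=(255,170,410,280)).items():
    im=cv2.resize(D[v]['pixels'][y0:y1,x0:x1],None,fx=5,fy=5,interpolation=cv2.INTER_CUBIC)
    c=s.x[4]*1e3
    for poly in ([(-62,-140,36),(62,-140,36),(62,129,36),(-62,129,36)],[(-45,-140,36),(45,-140,36),(45,129,36),(-45,129,36)],[(-15,-125,20),(15,-125,20),(15,50,20),(-15,50,20)],[(28,35,31),(38,35,31),(38,45,31),(28,45,31)],[(-28,35,31),(-38,35,31),(-38,45,31),(-28,45,31)],[(-49.5,c-40,30),(49.5,c-40,30),(49.5,c+40,30),(-49.5,c+40,30)],[(-42,c-40,52),(42,c-40,52)]):
        q=(proj(D[v],T(p,np.array(poly)/1e3))-[x0,y0]+.5)*5-.5
        cv2.polylines(im,[q.round().astype(int)],True,(255,0,255),1)
    cv2.imwrite(f'pics/ov_{v}.png',im)
E
```

```text
[ 0.50118863 -0.02592646 -0.65067862  0.15875765 -0.02839791] -37.28113876916297
[[ 0.06  0.33]
 [ 0.03 -0.29]
 [ 0.36 -0.35]
 [ 0.06  0.74]
 [ 0.12  0.55]
 [-0.61  0.04]
 [-0.04 -0.46]
 [-0.64  0.04]
 [ 0.4   0.26]
 [-1.31 -0.14]
 [ 0.33  0.05]]
end [0.5793 0.0767 0.03  ] 0.584
tail [ 0.4255 -0.1254  0.02  ] 0.444
push [ 0.4598 -0.0803  0.041 ] 0.467
c [ 0.484  -0.0485  0.024 ] 0.486
```

View pics/ov_top.png

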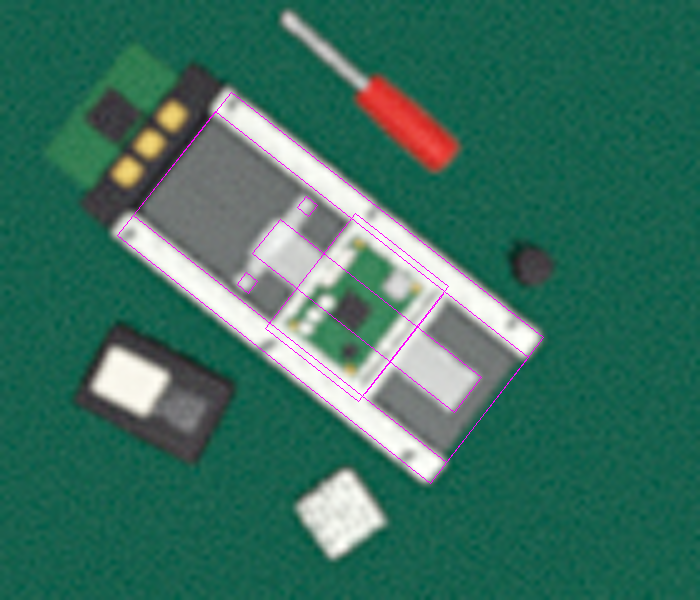

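View pics/ov_side.png

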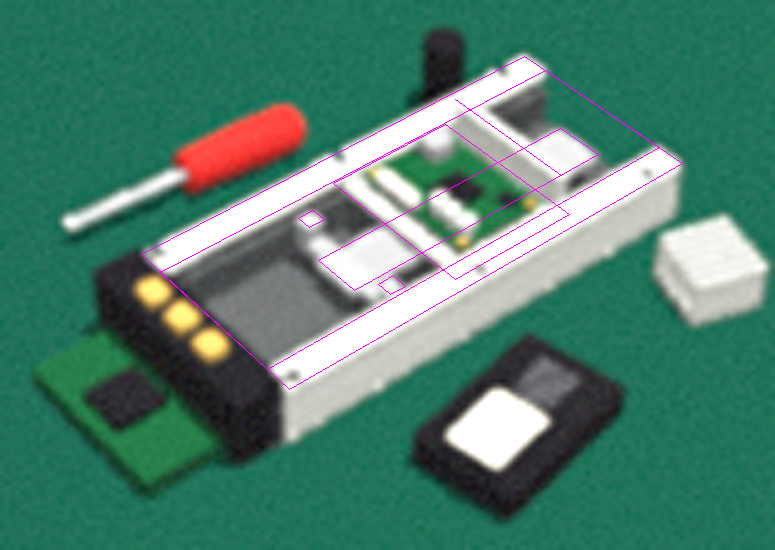

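The overlays match to about 1 px. The track yaw is -37.3° and the carriage is at y≈-28 mm. The bar target at track y=-98 is world (0.442, -0.104), which means a shift of about (0.293, 0.554) and a turn of +40°. I'll shut the fingers on the way.

Request:
carry_out --plan '[[[0.036,0.069,0],0.022,-1],[[0.036,0.069,0],0.022,-1],[[0.036,0.069,0],0.022,-1],[[0.036,0.069,0],0.022,-1],[[0.036,0.069,0],0.022,-1],[[0.036,0.069,0],0.022,-1],[[0.036,0.069,0],0.022,-1],[[0.036,0.069,0],0.022,-1],[[0.036,0.069,0],0.022,-1],[[0.036,0.069,0],0.022,-1]]'

```text
time_s: 1.35
tool_pos: [0.4312, -0.1032, 0.2277]
ee_rot: [2.977, -0.994, -0.004]
wrist_force: [1.2, -1.5, 0.0]
gripper_width: 0.0001
```

```bash
cat >> h.py <<'E'
def st(r,tgt=None):
    p=pickle.load(open('pose.pkl','rb')); o=r.get_obs(); w=o['tool_pos']; c,s=np.cos(p[2]),np.sin(p[2])
    d=w[:2]-p[:2]; M=R.from_rotvec(o['ee_rot']).as_matrix(); f=o['wrist_force']
    rot=lambda v:np.array([c*v[0]+s*v[1],-s*v[0]+c*v[1]])
    print('t',o['time_s'],'world',w.round(4),'track mm',(rot(d)*1e3).round(1),'z',round(w[2]*1e3,1),'yawerr',np.degrees(np.arctan2(M[1,0],M[0,0])-p[2]).round(2),'tilt',M[:,2].round(3),'Ftrack',rot(f).round(1),f[2].round(1),'w',round(o['gripper_width'],4))
    if tgt is not None:
        g=T(p[:3],np.array(tgt)/1e3)[0]-w; print('shares',(g/.8).round(4))
E
python3 -c "
from h import *;from bench import r;st(r,(0,-98,60))"
```

```text
t 1.35 world [ 0.4312 -0.1032  0.2277] track mm [  -8.9 -103.8] z 227.7 yawerr 0.37 tilt [-0.003 -0.002 -1.   ] Ftrack [ 1.9 -0.5] 0.0 w 0.0001
shares [ 0.0132 -0.0009 -0.2096]
```

Request:
carry_out --plan '[[[0.0066,-0.0005,-0.03],-0.001,-1],[[0.0066,-0.0004,-0.06],-0.001,-1],[[0,0,-0.06],0,-1],[[0,0,-0.04],0,-1],[[0,0,-0.02],0,-1],[[0,0,0],0,-1]]'

```text
time_s: 2.1
tool_pos: [0.4441, -0.0975, 0.0553]
ee_rot: [2.983, -0.986, -0.001]
wrist_force: [-0.1, 0.3, 0.9]
gripper_width: 0.0001
```

```bash
python3 -c "
from h import *;from bench import r;st(r,(0,-98,25))
for n in('top','side'):
    f=r.grab_frame(n);x,y=(255,165) if n=='top' else (255,140)
    cv2.imwrite(f'pics/{n}1.png',cv2.resize(f['pixels'][y:y+120,x:x+150],None,fx=5,fy=5,interpolation=cv2.INTER_CUBIC))"
```

```text
t 2.1 world [ 0.4441 -0.0975  0.0553] track mm [ -2.1 -91.6] z 55.3 yawerr 0.68 tilt [-0.001  0.    -1.   ] Ftrack [-0.2  0.1] 0.9 w 0.0001
shares [-0.0028 -0.008  -0.0379]
```

View pics/side1.png

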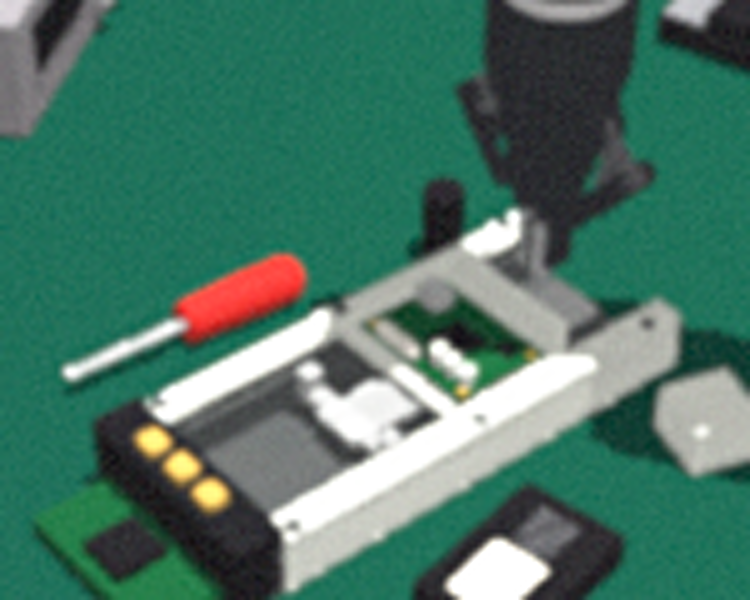

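View pics/top1.png

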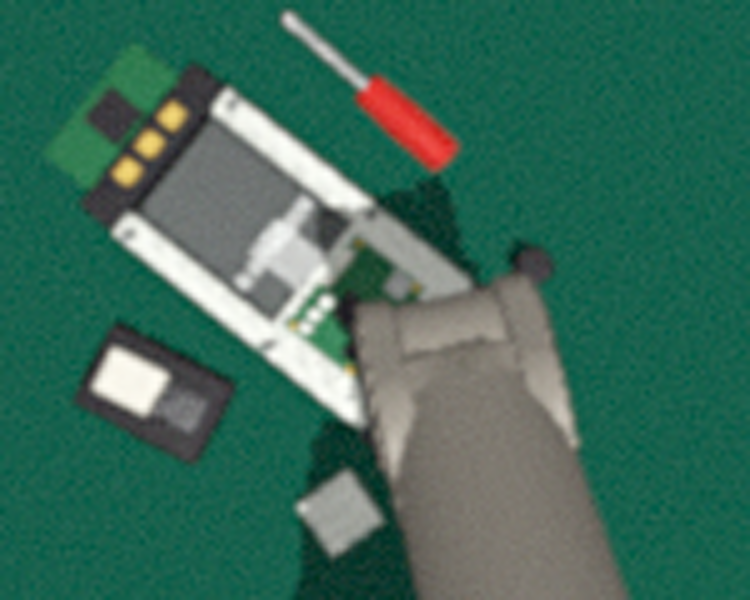

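In the side view the shut fingertips are at (545,255), over the bar behind the carriage and clear of it. I'll recentre and come down.

Request:
carry_out --plan '[[[-0.0028,-0.008,-0.01],-0.003,-1],[[0,0,-0.012],0,-1],[[0,0,-0.006],0,-1],[[0,0,0],0,-1]]'

```text
time_s: 2.7
tool_pos: [0.4443, -0.1054, 0.0347]
ee_rot: [-2.977, 1.004, -0.01]
wrist_force: [0.3, 0.8, -0.0]
gripper_width: 0.0001
```

```bash
python3 -c "
from h import *;from bench import r;st(r,(0,-98,22))"
```

```text
t 2.7 world [ 0.4443 -0.1054  0.0347] track mm [  2.9 -97.7] z 34.7 yawerr 0.02 tilt [ 0.006 -0.002 -1.   ] Ftrack [-0.3  0.8] -0.0 w 0.0001
shares [-0.0031  0.0019 -0.0158]
```

Request:
carry_out --plan '[[[-0.003,0.002,-0.008],0,-1],[[0,0,-0.005],0,-1],[[0,0,-0.005],0,-1],[[0,0,-0.004],0,-1]]'

```text
time_s: 3.2
tool_pos: [0.4421, -0.1036, 0.0165]
ee_rot: [-2.977, 1.003, -0.011]
wrist_force: [-1.5, 0.0, 6.9]
gripper_width: -0.0001
```

```bash
python3 -c "
from h import *;from bench import r;st(r,(0,-98,9))"
```

```text
t 3.2 world [ 0.4421 -0.1036  0.0165] track mm [  0.  -97.5] z 16.5 yawerr 0.04 tilt [ 0.007 -0.002 -1.   ] Ftrack [-1.2 -0.9] 6.9 w -0.0001
shares [-0.0004 -0.0004 -0.0093]
```

Contact with the bar shows 6.9 N at z=16.5, which fits the spring. I'll continue to the stop.

Request:
carry_out --plan '[[[0,0,-0.005],0,-1],[[0,0,-0.004],0,-1],[[0,0,-0.003],0,-1],[[0,0,-0.003],0,-1]]'

```text
time_s: 3.7
tool_pos: [0.4424, -0.1038, 0.0079]
ee_rot: [2.974, -1.002, 0.012]
wrist_force: [-13.7, 3.0, 54.9]
gripper_width: -0.0
```

```bash
python3 -c "
from h import *;from bench import r;st(r,(0,-98,9))"
```

```text
t 3.7 world [ 0.4424 -0.1038  0.0079] track mm [  0.4 -97.6] z 7.9 yawerr 0.04 tilt [ 0.006 -0.006 -1.   ] Ftrack [-12.8  -5.9] 54.9 w -0.0
shares [-0.0007 -0.0001  0.0013]
```

The bar is on the firm stop, but 55 N is more than I want. I'll ease off slightly.

Request:
carry_out --plan '[[[0,0,0],0,-1]]'

```text
time_s: 3.82
tool_pos: [0.4422, -0.1036, 0.0092]
ee_rot: [2.973, -1.001, 0.013]
wrist_force: [-3.3, 1.1, 7.5]
gripper_width: -0.0
```

```bash
python3 -c "
from h import *;from bench import r;st(r,(0,-98,9))"
```

```text
t 3.825 world [ 0.4422 -0.1036  0.0092] track mm [  0.1 -97.6] z 9.2 yawerr 0.07 tilt [ 0.006 -0.007 -1.   ] Ftrack [-3.3 -1.1] 7.5 w -0.0
shares [-0.0004 -0.0004 -0.0002]
```

Request:
carry_out --plan '[[[0,0,-0.0006],0,-1]]'

```text
time_s: 3.95
tool_pos: [0.4422, -0.1036, 0.0093]
ee_rot: [2.972, -1.0, 0.014]
wrist_force: [-1.6, -0.4, 8.3]
gripper_width: 0.0
```

```bash
python3 -c "
from h import *;from bench import r;st(r,(0,-98,9))"
```

```text
t 3.95 world [ 0.4422 -0.1036  0.0093] track mm [  0.1 -97.5] z 9.3 yawerr 0.08 tilt [ 0.007 -0.008 -1.   ] Ftrack [-1.  -1.3] 8.3 w 0.0
shares [-0.0004 -0.0004 -0.0004]
```

Request:
carry_out --plan '[[[0,0,-0.0013],0,-1],[[0.0022,0.003,-0.0013],0,-1],[[0.0022,0.003,-0.0013],0,-1],[[0.0022,0.003,-0.0013],0,-1]]'

```text
time_s: 4.45
tool_pos: [0.4422, -0.1035, 0.0086]
ee_rot: [2.955, -1.005, 0.004]
wrist_force: [-8.6, -4.6, 27.2]
gripper_width: -0.0001
```

```bash
python3 -c "
from h import *;from bench import r;st(r,(0,-78,9))"
```

```text
t 4.45 world [ 0.4422 -0.1035  0.0086] track mm [  0.1 -97.4] z 8.6 yawerr -0.27 tilt [-0.004 -0.02  -1.   ] Ftrack [-4.  -8.9] 27.2 w -0.0001
shares [0.0146 0.0194 0.0005]
```

Request:
carry_out --plan '[[[0.004,0.0055,-0.0006],0,-1],[[0.004,0.0055,-0.0008],0,-1]]'

```text
time_s: 4.7
tool_pos: [0.4424, -0.103, 0.0088]
ee_rot: [2.937, -1.011, -0.008]
wrist_force: [-9.6, -10.4, 22.0]
gripper_width: -0.0003
```

```bash
python3 -c "
from h import *;from bench import r;st(r,(0,-78,9))"
```

```text
t 4.7 world [ 0.4424 -0.103   0.0088] track mm [ -0.  -96.9] z 8.8 yawerr -0.69 tilt [-0.016 -0.032 -0.999] Ftrack [ -1.3 -14.1] 22.0 w -0.0003
shares [0.0144 0.0188 0.0002]
```

Request:
carry_out --plan '[[[0.002,0.003,0],0.003,-1],[[0.003,0.004,-0.0002],0.002,-1]]'

```text
time_s: 4.95
tool_pos: [0.4432, -0.1022, 0.0093]
ee_rot: [2.935, -0.991, -0.013]
wrist_force: [-3.8, -5.5, 8.0]
gripper_width: -0.0002
```

```bash
python3 -c "
from h import *;from bench import r;st(r,(0,-78,9))"
```

```text
t 4.95 world [ 0.4432 -0.1022  0.0093] track mm [  0.1 -95.8] z 9.3 yawerr -0.04 tilt [-0.022 -0.039 -0.999] Ftrack [ 0.3 -6.7] 8.0 w -0.0002
shares [ 0.0134  0.0178 -0.0003]
```

Request:
carry_out --plan '[[[0.006,0.008,-0.0002],0,-1],[[0.006,0.008,-0.0003],0,-1]]'

```text
time_s: 5.2
tool_pos: [0.4486, -0.0951, 0.0091]
ee_rot: [2.923, -0.996, -0.022]
wrist_force: [-8.5, -11.7, 16.5]
gripper_width: 0.0001
```

```bash
python3 -c "
from h import *;from bench import r;st(r,(0,-78,9))"
```

```text
t 5.2 world [ 0.4486 -0.0951  0.0091] track mm [  0.  -86.9] z 9.1 yawerr -0.36 tilt [-0.031 -0.046 -0.998] Ftrack [  0.3 -14.5] 16.5 w 0.0001
shares [ 0.0067  0.0089 -0.0002]
```

Request:
carry_out --plan '[[[0.005,0.0068,0],0.002,-1],[[0.005,0.0068,0],0,-1]]'

```text
time_s: 5.45
tool_pos: [0.4504, -0.0924, 0.0093]
ee_rot: [2.908, -0.993, -0.035]
wrist_force: [-7.6, -10.4, 11.2]
gripper_width: 0.0003
```

```bash
python3 -c "
from h import *;from bench import r;st(r,(0,-68,9))
f=r.grab_frame('side');x,y=(255,140)
cv2.imwrite(f'pics/side2.png',cv2.resize(f['pixels'][y:y+120,x:x+150],None,fx=5,fy=5,interpolation=cv2.INTER_CUBIC))"
```

```text
t 5.45 world [ 0.4504 -0.0924  0.0093] track mm [ -0.2 -83.7] z 9.3 yawerr -0.41 tilt [-0.043 -0.057 -0.997] Ftrack [  0.3 -12.9] 11.2 w 0.0003
shares [ 0.012   0.0154 -0.0004]
```

View pics/side2.png

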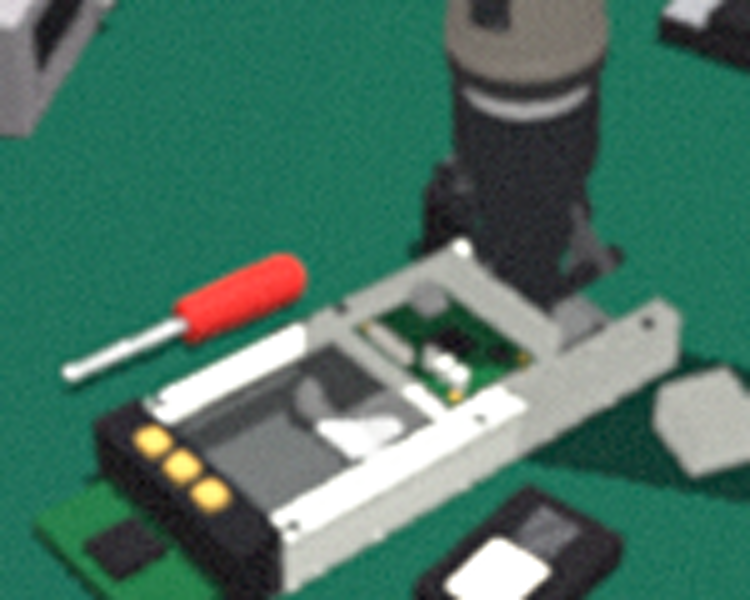

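The fingers are at or near the carriage's rear plate (side view around (545,300)), and the carriage has not moved yet. I'll push on and watch z.

Request:
carry_out --plan '[[[0.0076,0.01,-0.0002],0.002,-1],[[0.0076,0.01,-0.0002],0,-1]]'

```text
time_s: 5.75
tool_pos: [0.4552, -0.0858, 0.0094]
ee_rot: [2.891, -0.991, -0.05]
wrist_force: [-9.2, -12.9, 16.3]
gripper_width: -0.0001
```

```bash
python3 -c "
from h import *;from bench import r;st(r,(0,-68,9))"
```

```text
t 5.75 world [ 0.4552 -0.0858  0.0094] track mm [ -0.3 -75.5] z 9.4 yawerr -0.56 tilt [-0.059 -0.07  -0.996] Ftrack [  0.5 -15.8] 16.3 w -0.0001
shares [ 0.006   0.0072 -0.0005]
```

Request:
carry_out --plan '[[[0.0114,0.015,-0.0001],0.002,-1],[[0.0114,0.015,-0.0001],0.001,-1]]'

```text
time_s: 6.0
tool_pos: [0.465, -0.0727, 0.0096]
ee_rot: [2.871, -0.985, -0.067]
wrist_force: [-9.3, -11.6, 15.3]
gripper_width: -0.0001
```

```bash
python3 -c "
from h import *;from bench import r;st(r,(0,-50,9))"
```

```text
t 6.0 world [ 0.465  -0.0727  0.0096] track mm [ -0.4 -59.2] z 9.6 yawerr -0.6 tilt [-0.076 -0.086 -0.993] Ftrack [ -0.4 -14.9] 15.3 w -0.0001
shares [ 0.0074  0.0088 -0.0008]
```

```bash
python3 -c "
from h import *;from bench import r
f=r.grab_frame('side');x,y=(255,140)
cv2.imwrite(f'pics/side3.png',cv2.resize(f['pixels'][y:y+120,x:x+150],None,fx=5,fy=5,interpolation=cv2.INTER_CUBIC)); st(r)"
```

```text
t 6.05 world [ 0.4664 -0.071   0.0097] track mm [ -0.4 -56.9] z 9.7 yawerr -0.51 tilt [-0.074 -0.084 -0.994] Ftrack [ 0.7 -9.8] 11.3 w -0.0001
```

View pics/side3.png

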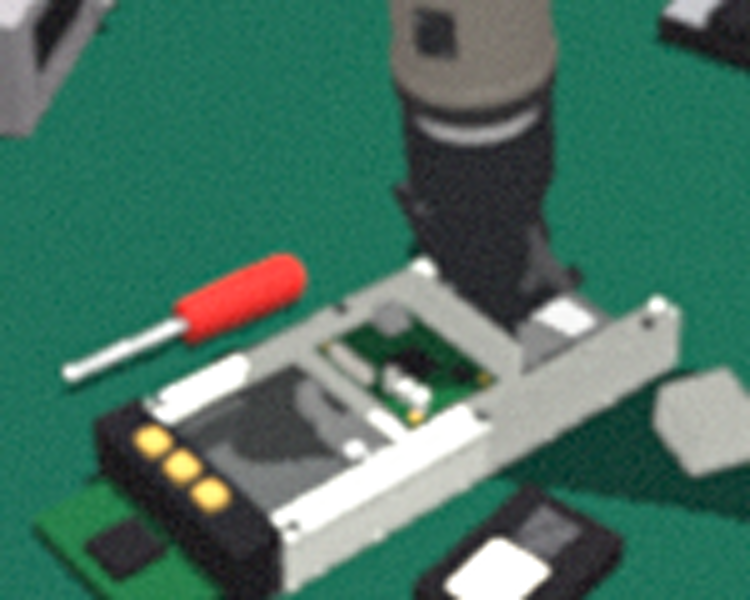

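The carriage is moving: its rear left corner went from (462,245) to (425,265). The load matches the bar being at its stop, so I'll keep pushing.

Request:
carry_out --plan '[[[0.0116,0.015,-0.0003],0.002,-1],[[0.0116,0.015,-0.0002],0.002,-1]]'

```text
time_s: 6.3
tool_pos: [0.476, -0.0586, 0.0097]
ee_rot: [2.854, -0.971, -0.083]
wrist_force: [-10.1, -12.5, 18.2]
gripper_width: 0.0
```

```bash
python3 -c "
from h import *;from bench import r;st(r,(0,-50,9))"
```

```text
t 6.3 world [ 0.476  -0.0586  0.0097] track mm [ -0.3 -41.3] z 9.7 yawerr -0.36 tilt [-0.092 -0.101 -0.991] Ftrack [ -0.5 -16.1] 18.2 w 0.0
shares [-0.0064 -0.0089 -0.0009]
```

Request:
carry_out --plan '[[[0.0116,0.015,-0.0001],0.002,-1],[[0.0116,0.015,-0.0001],0.002,-1],[[0.0116,0.015,-0.0002],0.001,-1]]'

```text
time_s: 6.68
tool_pos: [0.492, -0.0386, 0.0101]
ee_rot: [2.825, -0.957, -0.106]
wrist_force: [-9.0, -10.7, 13.3]
gripper_width: -0.0001
```

```bash
python3 -c "
from h import *;from bench import r;st(r,(0,33,9))"
```

```text
t 6.675 world [ 0.492  -0.0386  0.0101] track mm [  0.3 -15.6] z 10.1 yawerr -0.22 tilt [-0.117 -0.126 -0.985] Ftrack [ -0.7 -14. ] 13.3 w -0.0001
shares [ 0.0365  0.0486 -0.0014]
```

Request:
carry_out --plan '[[[0.0114,0.015,-0.0002],0.002,-1],[[0.0114,0.015,-0.0002],0.001,-1],[[0.0114,0.015,-0.0002],0.001,-1]]'

```text
time_s: 7.05
tool_pos: [0.5076, -0.0188, 0.0104]
ee_rot: [2.793, -0.945, -0.129]
wrist_force: [-10.2, -11.0, 14.1]
gripper_width: 0.0001
```

```bash
python3 -c "
from h import *;from bench import r;st(r,(0,33,9))
for n in('top','side'):
    f=r.grab_frame(n);x,y=(255,165) if n=='top' else (255,140)
    cv2.imwrite(f'pics/{n}4.png',cv2.resize(f['pixels'][y:y+120,x:x+150],None,fx=5,fy=5,interpolation=cv2.INTER_CUBIC))
st(r)"
```

```text
t 7.05 world [ 0.5076 -0.0188  0.0104] track mm [0.8 9.6] z 10.4 yawerr -0.23 tilt [-0.142 -0.151 -0.978] Ftrack [ -1.4 -15. ] 14.1 w 0.0001
shares [ 0.0169  0.0239 -0.0018]
t 7.15 world [ 0.5092 -0.0168  0.0104] track mm [ 0.8 12.1] z 10.4 yawerr -0.12 tilt [-0.139 -0.149 -0.979] Ftrack [-0.1 -8.5] 11.7 w 0.0002
```

View pics/side4.png

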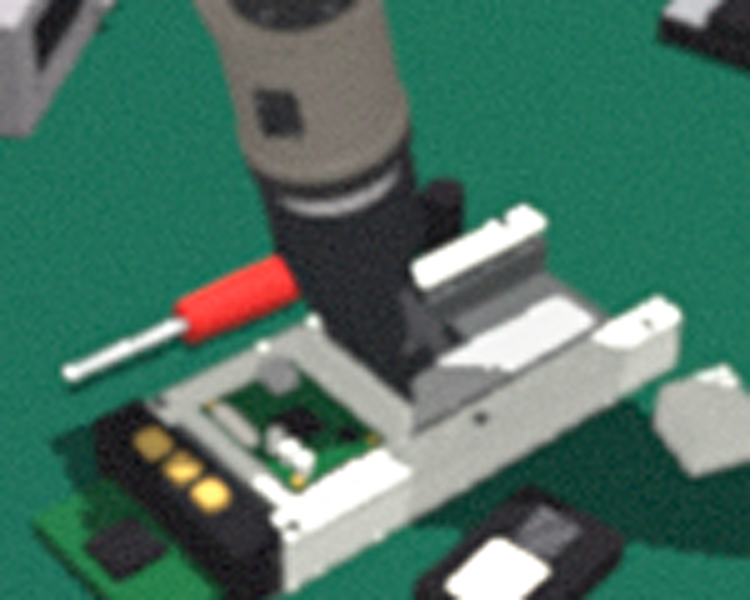

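View pics/top4.png

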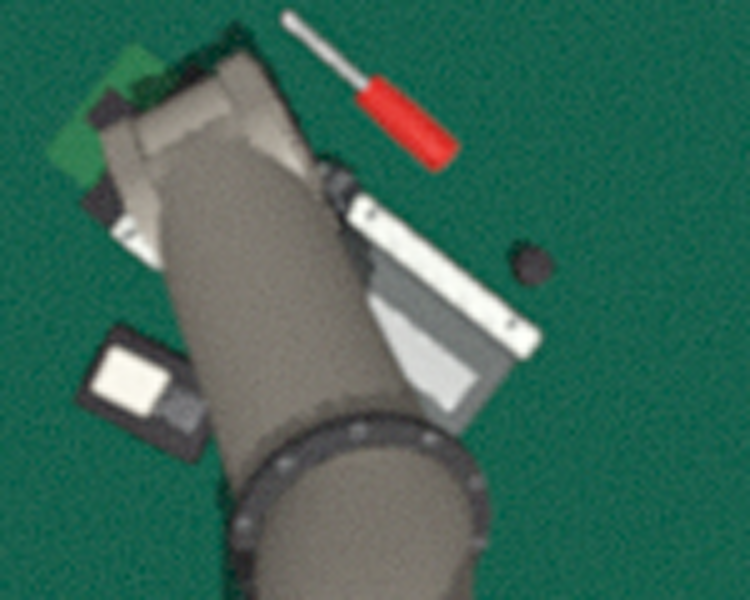

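```bash
python3 -c "
from h import *
D=pickle.load(open('f0.pkl','rb'));p=pickle.load(open('pose.pkl','rb'))
for c in (60,68,72,76,80,84,89):
    q=(proj(D['side'],T(p[:3],np.array([(-42,c-40,52),(42,c-40,52),(-42,c-40,30)])/1e3))-[255,140]+.5)*5
    print(c,q.round(0).tolist())"
```

```text
60 [[434.0, 397.0], [330.0, 315.0], [433.0, 429.0]]
68 [[422.0, 404.0], [318.0, 321.0], [421.0, 436.0]]
72 [[416.0, 407.0], [312.0, 324.0], [415.0, 439.0]]
76 [[410.0, 410.0], [306.0, 327.0], [409.0, 442.0]]
80 [[404.0, 414.0], [300.0, 330.0], [403.0, 446.0]]
84 [[398.0, 417.0], [294.0, 333.0], [397.0, 449.0]]
89 [[390.0, 421.0], [287.0, 337.0], [390.0, 454.0]]
```

The plate corner at (413,407) puts the carriage at y≈73, so about 16 mm remain. I'll slow down for the end.

Request:
carry_out --plan '[[[0.0085,0.0118,-0.0002],0.001,-1],[[0.0085,0.0118,-0.0002],0.001,-1]]'

```text
time_s: 7.4
tool_pos: [0.515, -0.0092, 0.0107]
ee_rot: [2.775, -0.939, -0.141]
wrist_force: [-9.9, -11.2, 14.1]
gripper_width: -0.0002
```

```bash
python3 -c "
from h import *;from bench import r;st(r,(0,28,9))"
```

```text
t 7.4 world [ 0.515  -0.0092  0.0107] track mm [ 0.8 21.7] z 10.7 yawerr -0.25 tilt [-0.156 -0.165 -0.974] Ftrack [ -1.1 -15. ] 14.1 w -0.0002
shares [ 0.0039  0.0069 -0.0021]
```

Request:
carry_out --plan '[[[0.006,0.0084,-0.0002],0.001,-1],[[0.006,0.0084,-0.0002],0.001,-1]]'

```text
time_s: 7.65
tool_pos: [0.5168, -0.0069, 0.0112]
ee_rot: [2.753, -0.933, -0.156]
wrist_force: [-8.8, -11.0, 13.8]
gripper_width: 0.0003
```

```bash
python3 -c "
from h import *;from bench import r;st(r,(0,28,9))"
```

```text
t 7.65 world [ 0.5168 -0.0069  0.0112] track mm [ 0.8 24.6] z 11.2 yawerr -0.35 tilt [-0.173 -0.183 -0.968] Ftrack [ -0.4 -14.1] 13.8 w 0.0003
shares [ 0.0017  0.004  -0.0027]
```

Request:
carry_out --plan '[[[0.0068,0.0092,-0.0003],0.001,-1],[[0.0068,0.0092,-0.0003],0.001,-1]]'

```text
time_s: 7.9
tool_pos: [0.5174, -0.006, 0.0119]
ee_rot: [2.724, -0.927, -0.175]
wrist_force: [-16.0, -17.5, 19.5]
gripper_width: -0.0
```

```bash
python3 -c "
from h import *;from bench import r;st(r,(0,28,9))
f=r.grab_frame('side');x,y=(255,140)
cv2.imwrite(f'pics/side5.png',cv2.resize(f['pixels'][y:y+120,x:x+150],None,fx=5,fy=5,interpolation=cv2.INTER_CUBIC)); st(r)"
```

```text
t 7.9 world [ 0.5174 -0.006   0.0119] track mm [ 0.8 25.7] z 11.9 yawerr -0.55 tilt [-0.195 -0.204 -0.959] Ftrack [ -2.1 -23.6] 19.5 w -0.0
shares [ 0.001   0.0029 -0.0036]
t 7.95 world [ 0.5174 -0.006   0.0119] track mm [ 0.8 25.6] z 11.9 yawerr -0.55 tilt [-0.196 -0.204 -0.959] Ftrack [ -2.7 -21.1] 21.1 w -0.0
```

View pics/side5.png

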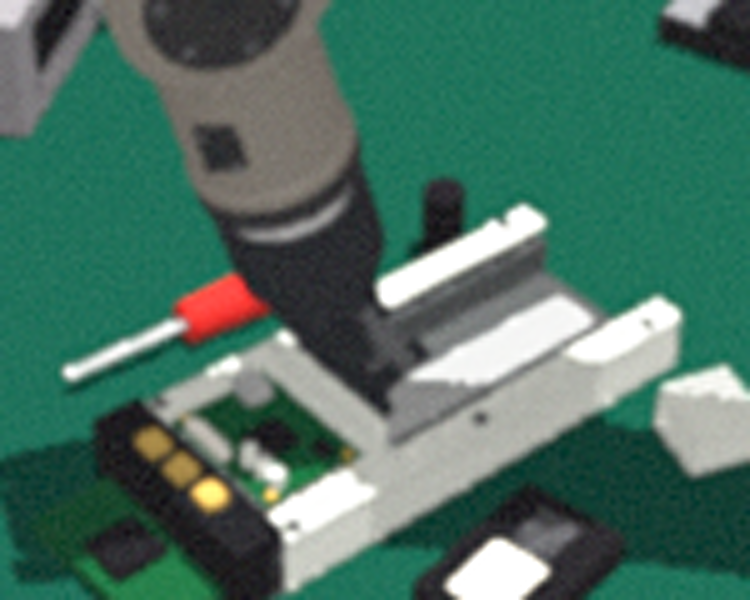

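The plate corner at (390,422) matches c≈89. The push force jumped to 24 N with no further travel, so the carriage is home. Next I'll relieve the push slightly and lift straight up.

Request:
carry_out --plan '[[[-0.001,-0.0014,0.0005],0,-1],[[0,0,0.004],0,-1],[[0,0,0.006],0,-1],[[0,0,0.006],0,-1]]'

```text
time_s: 8.45
tool_pos: [0.5169, -0.0073, 0.0264]
ee_rot: [2.722, -0.928, -0.175]
wrist_force: [-0.3, -0.1, -0.2]
gripper_width: -0.0002
```

```bash
python3 -c "
from h import *;from bench import r;st(r,(0,28,9))"
```

```text
t 8.45 world [ 0.5169 -0.0073  0.0264] track mm [ 1.2 24.4] z 26.4 yawerr -0.6 tilt [-0.195 -0.205 -0.959] Ftrack [-0.2 -0.2] -0.2 w -0.0002
shares [ 0.0016  0.0045 -0.0217]
```

Request:
carry_out --plan '[[[-0.002,-0.003,0.01],0,-1],[[-0.002,-0.003,0.02],0,-1],[[0,0,0.04],0,-1],[[0,0,0.06],0,-1],[[0,0,0.07],0,-1],[[0,-0.04,0.05],0,-1],[[0,-0.07,0],0,-1],[[0,-0.07,0],0,-1],[[0,-0.07,0],0,-1],[[0,-0.04,0],0,-1]]'

```text
time_s: 9.7
tool_pos: [0.5111, -0.2489, 0.2421]
ee_rot: [2.728, -0.92, -0.163]
wrist_force: [0.4, 0.8, -0.8]
gripper_width: 0.0001
```

```bash
python3 -c "
from h import *;from bench import r;st(r)
p=pickle.load(open('pose.pkl','rb'))
for n in('top','side'):
    f=r.grab_frame(n);x,y=(255,165) if n=='top' else (255,160)
    I=cv2.resize(f['pixels'][y:y+120,x:x+150],None,fx=5,fy=5,interpolation=cv2.INTER_CUBIC);J=I.copy()
    c=89
    for poly in ([(28,35,31),(38,35,31),(38,45,31),(28,45,31)],[(-28,35,31),(-38,35,31),(-38,45,31),(-28,45,31)],[(-15,-125,20),(15,-125,20),(15,45,20),(-15,45,20)],[(-42,c-40,52),(42,c-40,52)]):
        q=(proj(f,T(p[:3],np.array(poly)/1e3))-[x,y]+.5)*5-.5
        cv2.polylines(J,[q.round().astype(int)],True,(255,0,255),1)
    cv2.imwrite(f'pics/{n}6.png',I);cv2.imwrite(f'pics/{n}6o.png',J)"
```

```text
t 9.7 world [ 0.5111 -0.2489  0.2421] track mm [ 143.  -171.4] z 242.1 yawerr -0.18 tilt [-0.187 -0.206 -0.961] Ftrack [-0.2  0.9] -0.8 w 0.0001
```

View pics/side6o.png

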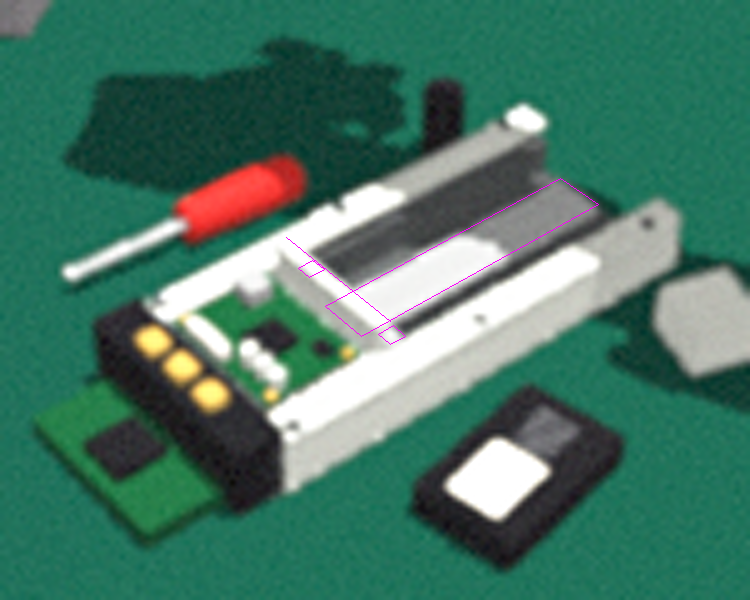

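View pics/top6o.png

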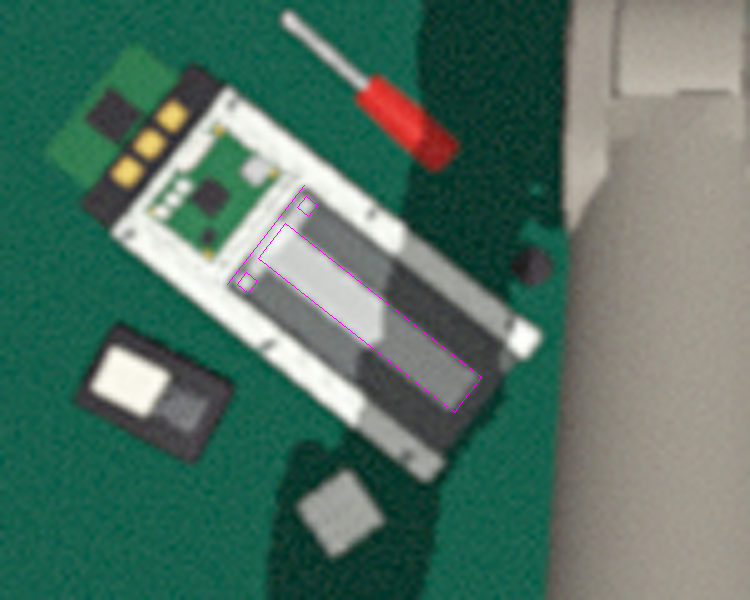

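View pics/side6.png

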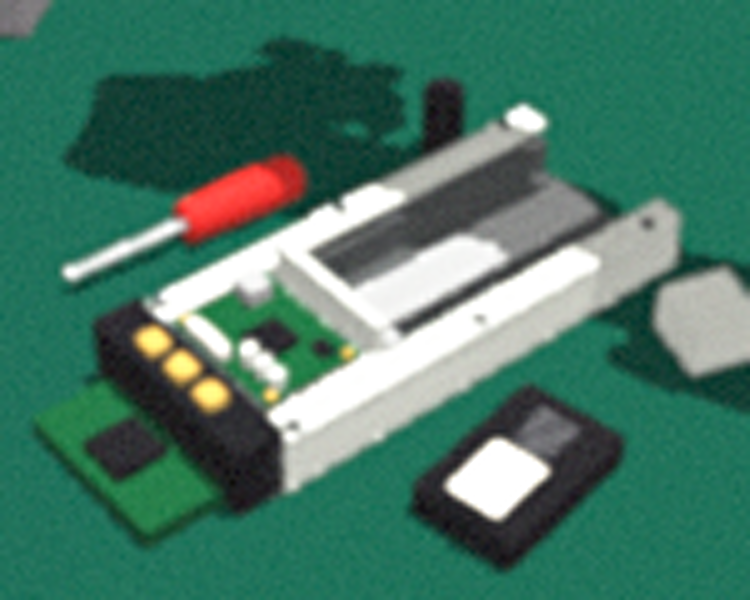

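The carriage's rear edge lies on the predicted home line in both views. The bar tail at (600,205) in the side view matches the "up" outline, and the neighbouring objects haven't moved. I'll hand the job in.

```bash
python3 -c "
from bench import r;print(r.job_done())"
```

```text
the job is handed in; nothing more can be done
None
```

The carriage is home against the end block, the release bar has sprung back up behind it, and the arm is clear. I handed the job in at about 9.8 s; no verdict is reported.

**What I did:** I found the track and carriage in both camera views, with a fit good to about 1 pixel. With shut fingers I pressed the bar to its stop, then slid along it and pushed the carriage home. I eased off the push, lifted straight up so the bar could rise, and moved away.

**Last checks:**
- **Home:** pushing force rose from about 14 N to 24 N and travel stopped. In the final pictures the carriage's rear edge lies on the predicted home line (y = +89 mm), to within about 2 mm.
- **Bar up:** in the side view the bar matches its "up" outline. The rear plate hides the pins in the side view. In the top view they line up with their expected places.
- **Surroundings:** wrist force is about zero. The neighbouring objects in the close-up pictures (pod, heat sink, screwdriver, capacitor) have not moved; I did not recheck the jar, mouse or spool.

**What did not go as planned:**
- **Press force:** it peaked at about 55 N when the bar first met its stop, more than I intended but under the 120 N limit. After that I pressed with about 8 to 27 N.
- **Friction and tilt:** friction on the bar was high, so the tool gradually leaned forward to about 16°. The fingers therefore probably pushed near the top edge of the plate instead of its centre.
- **Bar depth:** I judged the bar to be fully down during the push from height and force, allowing for the lean. I did not measure it directly.

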